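# Stand up and square a slipped row of plates

### The job

The four aluminium plates in the rack have slipped and lean on the backstop. Push the row upright and tight against the backstop, square it so that every plate's edge is flush with the side fence, and finish with the loose aluminium keeper block standing on the rack's base, long side across, tight against the front of the row so that it cannot slip again. Leave the other things where they are.

Things in the scene. Friction and masses are not known exactly. Their poses are not given: they have to be found in the camera images.
- rack_corner (a point): Inner corner of the fixed grey rack, where the backstop's front face (x = 0, rack space at negative x), the side fence's inner face (y = 0) and the base's top (z = 0) meet; x points into the backstop (to the robot's left), y away from the fence (to the robot), z up. Base 6 mm thick, from x -190 to 0, y -10 to 110 mm. Backstop 110 mm high. Fence at the far side, 45 mm high, 6 mm thick, from x -96 mm to the backstop.
- rack_bar (a point): Middle of the rack's carrying bar, a dark round bar 10 mm thick and 90 mm long along y, fixed 180 mm above the base, 55 mm in front of the backstop's face; from its ends arms run back and down to the backstop's top. It keeps a vertical gripper off the row; a tool tilted about 45 degrees, fingers forward and down, passes below it. Axes as rack_corner.
- plate1_mid (a point): Centre of plate 1, counted from the backstop. Four equal loose aluminium plates, 8 mm thick (own x), 60 wide (y), 80 high (z), 100 g, at first leaning parallel, face to face, 23 degrees from vertical: tops to the backstop, feet out to the right, each 1 to 13 mm off the fence. They slide if pushed at the foot. Home in rack_corner axes: x -4, y 30, z 40 mm.
- plate2_mid (a point): Centre of plate 2, counted from the backstop. Four equal loose aluminium plates, 8 mm thick (own x), 60 wide (y), 80 high (z), 100 g, at first leaning parallel, face to face, 23 degrees from vertical: tops to the backstop, feet out to the right, each 1 to 13 mm off the fence. They slide if pushed at the foot. Home in rack_corner axes: x -12, y 30, z 40 mm.
- plate3_mid (a point): Centre of plate 3, counted from the backstop. Four equal loose aluminium plates, 8 mm thick (own x), 60 wide (y), 80 high (z), 100 g, at first leaning parallel, face to face, 23 degrees from vertical: tops to the backstop, feet out to the right, each 1 to 13 mm off the fence. They slide if pushed at the foot. Home in rack_corner axes: x -20, y 30, z 40 mm.
- plate4_mid (a point): Centre of plate 4, counted from the backstop. Four equal loose aluminium plates, 8 mm thick (own x), 60 wide (y), 80 high (z), 100 g, at first leaning parallel, face to face, 23 degrees from vertical: tops to the backstop, feet out to the right, each 1 to 13 mm off the fence. They slide if pushed at the foot. Home in rack_corner axes: x -28, y 30, z 40 mm.
- keeper_mid (a point): Centre of the keeper, a plain loose aluminium block 32 mm thick (own x), 60 mm long (own y), 28 mm high (own z), about 150 g, two dark dimples on top. It starts upright on the worktop right of the rack; grip it across its thickness from above. It slides when pushed low; pushing the row home with it takes about 8 N. Final place of its centre in rack_corner axes: x -48, y about 30, z 14 mm.
- heat_sink: Bystander: black finned heat sink, 25x42x20 mm, beyond the keeper to the right; origin at the middle of its underside.
- capacitor: Bystander: upright blue cylinder, diameter 25 mm, 44 mm high, left of the rack; origin at the middle of its underside.

How it is judged:
At the end, for the whole second after the job is handed in: The four plates stand upright on the base (within 3.4 degrees, also in yaw), each within 3 mm of its home by backstop and fence. The keeper stands on the base square to the row (6 degrees), centre 45 to 52 mm from the backstop and 12 to 48 mm from the fence. All at rest, released (x of plate1_mid in the frame of rack_corner between -0.007 and -0.001 m and y of plate1_mid in the frame of rack_corner between 0.027 and 0.033 m and angle between each of plate1_mid, plate2_mid, plate3_mid, plate4_mid, keeper_mid's own z axis and vertical below 0.06 rad and angle between the x axis of each of plate1_mid, plate2_mid, plate3_mid, plate4_mid and the x axis of rack_corner, either way round below 0.06 rad and z of each of plate1_mid, plate2_mid, plate3_mid, plate4_mid in the frame of rack_corner below 0.043 m and x of plate2_mid in the frame of rack_corner between -0.015 and -0.009 m and y of plate2_mid in the frame of rack_corner between 0.027 and 0.033 m and x of plate3_mid in the frame of rack_corner between -0.023 and -0.017 m and y of plate3_mid in the frame of rack_corner between 0.027 and 0.033 m and x of plate4_mid in the frame of rack_corner between -0.031 and -0.025 m and y of plate4_mid in the frame of rack_corner between 0.027 and 0.033 m and x of keeper_mid in the frame of rack_corner between -0.052 and -0.045 m and y of keeper_mid in the frame of rack_corner between 0.012 and 0.048 m and angle between the x axis of keeper_mid and the x axis of rack_corner, either way round below 0.1 rad and z of keeper_mid in the frame of rack_corner below 0.017 m and linear speed of each of plate1, plate2, plate3, plate4, keeper below 0.01 m/s); the robot touches nothing.
It fails at once if a bystander (heat sink or capacitor) is moved more than 25 mm (distance of any of heat_sink, capacitor from where it was at the start of the episode above 0.025 m).
It also fails if it takes over 72 s, if anything falls off the work surface, if the arm or the gripper's body presses on something with over 40 N, if the wrist force passes 120 N, or if a joint passes its speed limit or range.

### The arm

A 6-joint arm with a two-finger parallel gripper is mounted at the origin on a cart in front of the work surface, level with it; the furniture and walls round the work are solid. World frame = base frame: x ahead of the robot, y to its left, z up, the work surface at z = 0. Lengths are in m, angles in rad, forces in N, time in s.
With the tool pointing down it reaches from about 0.35 to 0.775 m from the base axis. Payload 7.3 kg.
Tool frame: the origin (TCP) lies at the very end of the fingers, on their centre line; the grasp point (between the pads) lies 19 mm behind it (bot.pinch_z is the distance from the TCP to the grasp point, in m); z points along the fingers, y is the line along which they close (so a half turn about z gives the same grasp; the last joint's range is limited). The gripper opens to 92 mm and grips with 3 to 60 N. Pads are 19 mm wide; open, the fingers measure 130 mm over their backs; the gripper's body (75 mm by 190 mm) begins 47 mm behind the grasp point.
Start: joints at [0.99, 0.342, 1.524, -0, 1.275, -0.146], TCP at [0.221, 0.476, 0.227] pointing down, gripper open.
Joint ranges: [-2.53, 2.53], [-0.77, 2.02], [0.04, 2.7], [-1, 4.14], [0.28, 2.66], [-3.11, 3.11]. Speed limits (rad/s): [2.57, 2.57, 3.14, 3.14, 3.14, 3.14].

### API

Orientations are given as a unit quaternion [x, y, z, w].
In Python, from workcell import bot gives the robot as it stands. The module is installed in compiled form; this text tells all that it offers.
- The arm moves only by the tool apply_moves, never from a script. Its arguments are lists of equal length, an entry for each row: "dp": the shift along the tool's x, y, z in units of 50 mm (1.0 is 50 mm), a list of three; "rotation": the turn, a rotation vector about the tool's x, y, z in units of 10 degrees (1.0 is 10 degrees), a list of three; "gripper": the finger opening in mm, from 0 to 91.8. In form: {"dp": [[tx, ty, tz], ...], "rotation": [[wx, wy, wz], ...], "gripper": [gripper, ...]}. A call has exactly 10 rows; each row shifts and turns the commanded pose from where the row before left it, along the tool's axes as they then stand; what a row does not reach is not made up. A row lasts 1/8 s, in which the tool goes at most 62.5 mm and 10.7 degrees, less where a joint would pass 70% of its speed; a pose out of reach is approached as far as the arm can. A call is refused whole if a number of a shift passes 1 or a number of a turn 1, either way. A call with a gripper value outside its range is refused whole. The fingers move at their own pace and stop on an object; the grip force is fixed at half the most. Time passes only in rows, so rows that do not move let the fingers close, or fill a call up. It gives the time, the measured TCP pose, the force, the opening and the grip force at its end, in the units of the state.
- bot.get_state(): the state, without advancing time (a new reading comes with each control period).
- bot.camera(name): name is "side" or "top" or "wrist"; returns the picture (480x640x3 uint8, red, green, blue); there is no depth.
- bot.calibration(name): a dict with "fx", "fy", "cx", "cy" (pixels), "camera_from_world" (4x4, takes a point from world to camera coordinates). Camera axes: x right, y up, looking along -z (the intrinsics and any distortion apply to the point x, -y, -z); pixel columns grow to the right and rows downward; lengths in m; the calibration is good to about 2 mm. A picture is of the moment at which its call begins: read the wrist's pose just before it. calibration takes no time and is no camera call; for the wrist camera it gives the pose at the moment of the call.
- bot.close_job(): hands the job in; it is judged then, once.
Trained networks look in the newest picture that a camera, given by its name, has taken for a name from the list of things; names that differ only in an ending like _2 or _b are one class to them, and where a whole thing is asked for, a point or a joint stands for the part that bears it (a point fixed in the world has none). Each returns a list of dicts, best first, with "p" (0 to 1); they miss things now and then, are a little off and sometimes report something else, mostly with a low value. They report only what shows in the picture. A call takes as long as a camera call.
- bot.search_frame(camera, name): "rect" ([left, top, width, height] in pixels, round what is visible of it).
The state is a dict: "time": time; "joint_pos": joint angles; "qvel": joint speeds; "joint_efforts": joint torques, N m; "position": TCP position; "ee_rot": TCP orientation; "wrist_force": force on the tool from outside, world axes, zero at the start; "moment": the same for the moment, N m; "grip_width": finger opening in m; "finger_force": force on a finger pad.
Only numpy, scipy, OpenCV 4.12 (cv2) and the standard library are available. Lean on these libraries where they do the work, as an engineer would, in place of code of your own. Each camera call takes 0.05 s, during which the arm holds its last target. There are 200 camera calls.

## Working session

There is one attempt and no reset: what is moved stays moved. The work goes in short steps, Python scripts to look and compute and a tool call to move; the robot and the scene stay as the last step left them, time stands still between calls to the robot, and variables do not carry over. Pictures are saved under pics/ and viewed, at most 10 in all, crops included, and the job is handed in when it is done.

Besides the shell and the picture viewer there is one more tool, called by a JSON object that holds its "fn" and its "kwargs". apply_moves: Moves the arm, as the interface text tells. Its arguments: {"type":"object","properties":{"dp":{"type":"array","items":{"type":"array","items":{"type":"number"}}},"rotation":{"type":"array","items":{"type":"array","items":{"type":"number"}}},"gripper":{"type":"array","items":{"type":"number"}}},"required":["dp","rotation","gripper"]}

```bash
mkdir -p pics; cat > h.py <<'E'
import numpy as np, cv2
from workcell import bot
from scipy.spatial.transform import Rotation as R
def pic(n,f):
    im=bot.camera(n); cv2.imwrite('pics/'+f,im[:,:,::-1]); return im
def ray(c,u,v):
    M=np.array(c['camera_from_world']); Ri=M[:3,:3].T
    d=Ri@np.array([(u-c['cx'])/c['fx'],-(v-c['cy'])/c['fy'],-1]); return -Ri@M[:3,3],d
def onz(c,u,v,z):
    o,d=ray(c,u,v); return o+d*(z-o[2])/d[2]
def proj(c,p):
    M=np.array(c['camera_from_world']); q=M[:3,:3]@np.array(p)+M[:3,3]
    return np.array([c['cx']+c['fx']*q[0]/-q[2], c['cy']-c['fy']*q[1]/-q[2]])
E
python3 - <<'E'
from h import *
for n in('side','top'):
    pic(n,n+'0.png'); c=bot.calibration(n); print(n,{k:np.round(v,3).tolist() for k,v in c.items()})
    for t in('rack_corner','rack_bar','plate1_mid','plate4_mid','keeper_mid','heat_sink','capacitor'):
        print(t,[(np.round(d['rect']).tolist(),round(d['p'],2)) for d in bot.search_frame(n,t)[:3]])
print(bot.get_state())
E
```

```text
side {'fx': 614.982, 'fy': 614.982, 'cx': 319.705, 'cy': 243.582, 'camera_from_world': [[-0.974, -0.228, -0.014, 0.505], [0.119, -0.558, 0.821, -0.215], [-0.195, 0.798, 0.57, -1.11], [0.0, 0.0, 0.0, 1.0]]}
rack_corner [([250.0, 217.0, 104.0, 112.0], 0.72)]
rack_bar [([247.0, 218.0, 108.0, 111.0], 0.94)]
plate1_mid []
plate4_mid [([301.0, 290.0, 3.0, 10.0], 0.54)]
keeper_mid [([342.0, 209.0, 25.0, 20.0], 0.59)]
heat_sink []
capacitor [([294.0, 352.0, 12.0, 27.0], 0.84)]
top {'fx': 589.017, 'fy': 589.017, 'cx': 328.492, 'cy': 237.093, 'camera_from_world': [[0.01, -1.0, -0.006, -0.106], [0.997, 0.01, 0.082, -0.56], [-0.082, -0.007, 0.997, -1.101], [0.0, 0.0, 0.0, 1.0]]}
rack_corner [([253.0, 173.0, 125.0, 107.0], 0.82)]
rack_bar [([251.0, 174.0, 130.0, 108.0], 0.88)]
plate1_mid [([270.0, 193.0, 18.0, 27.0], 0.61)]
plate4_mid [([281.0, 198.0, 31.0, 39.0], 0.77)]
keeper_mid [([443.0, 245.0, 38.0, 29.0], 0.71), ([251.0, 177.0, 126.0, 104.0], 0.16)]
heat_sink [([425.0, 201.0, 24.0, 17.0], 0.67)]
capacitor [([195.0, 249.0, 18.0, 11.0], 0.51)]
{'time': 0.8, 'joint_pos': array([ 9.89994419e-01,  3.41967853e-01,  1.52409995e+00, -2.03323462e-05,
        1.27539817e+00, -1.45955549e-01]), 'qvel': array([ 2.97340375e-05, -3.66438476e-04, -1.50871337e-03,  7.10250144e-04,
       -1.02059547e-03,  1.12166933e-03]), 'joint_efforts': array([-7.16412615e-04, -4.31077981e+01, -2.44474339e+01,  7.20131490e-02,
        4.81628522e-02, -3.15551642e-05]), 'position': array([0.2211419 , 0.47617298, 0.22675722]), 'ee_rot': array([2.15711299e-01, 9.76457184e-01, 5.57509526e-05, 3.16056390e-05]), 'wrist_force': array([-0.43279193,  0.48422532,  0.51068974]), 'moment': array([ 0.00066355, -0.03181075, -0.02645848]), 'finger_force': 0.0, 'grip_width': 0.09188831890248268}
```

View pics/side0.png

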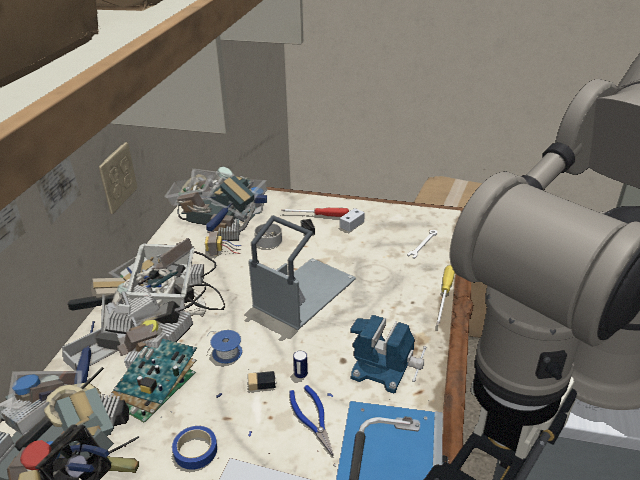

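View pics/top0.png

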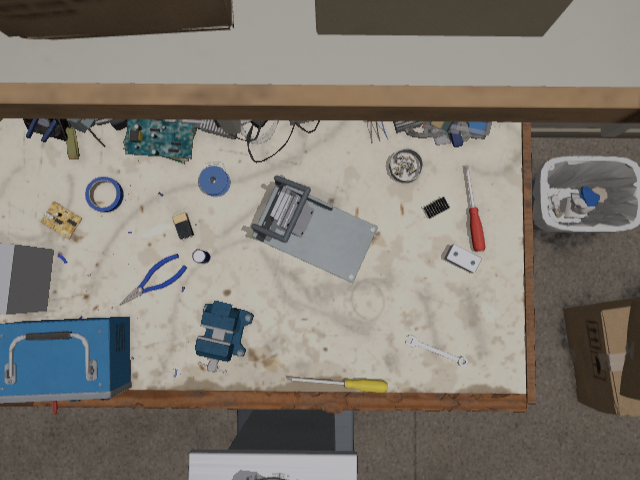

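The side view shows the rack (250–355, 217–329) seen from behind its backstop, with the capacitor at (300,365) and the keeper at (351,219). The top view shows the rack at (253–378, 173–282), the keeper at (462,258), the heat sink at (436,207) and the capacitor at (202,256). I'll enlarge the rack and keeper next.

```bash
python3 - <<'E'
from h import *
im=cv2.imread('pics/top0.png')
a=cv2.resize(im[165:290,240:385],None,fx=5,fy=5,interpolation=cv2.INTER_CUBIC)[:, :]
b=cv2.resize(im[235:285,435:490],(275,250),interpolation=cv2.INTER_CUBIC)
a=a[:600]; 
o=np.zeros((600,800,3),np.uint8); o[:,:725]=a[:600,:725]; o[:200,525:800]=b[:200]
cv2.imwrite('pics/c.png',o)
E
```

```text
(no output)
```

View pics/c.png

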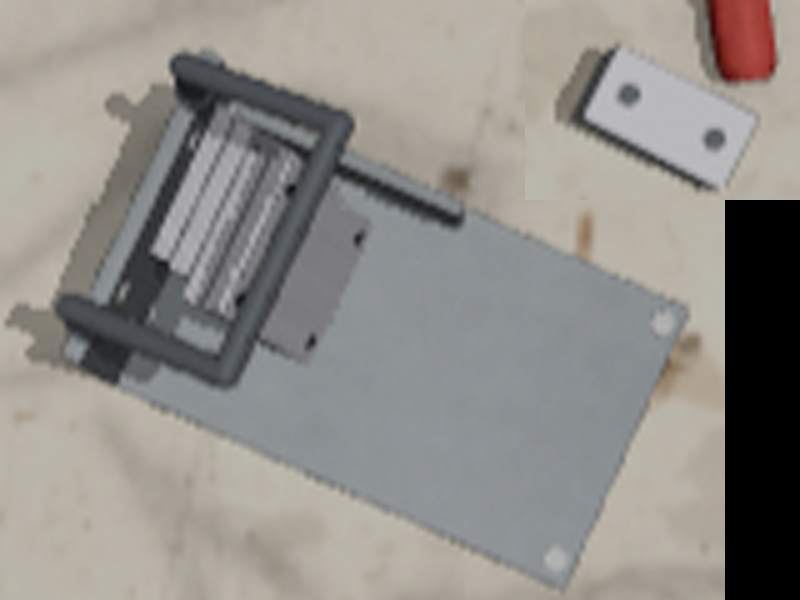

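The crop shows the base front corners at about (378,227) and (352.6,283) in full-image pixels. The fence end is at about (332.6,208) and the bar's near end at about (285.5,240). On the keeper, the dimples are at (455.6,254) and (472.8,262.8), so its long side lies roughly along the rack's x. I'll fit both poses.

```bash
cat > fit.py <<'E'
from h import *
from scipy.optimize import least_squares
c=bot.calibration('top')
P=lambda u,v:(240+u/5,165+v/5)
obs=[((-.190,-.010,0),P(688,310)),((-.190,.110,0),P(563,590)),((-.096,-.003,.045),P(463,217))]
line=[P(130,392),P(300,470),P(450,538)] # near edge y=.110
def W(p,q): 
    s,k=np.sin(p[2]),np.cos(p[2]); return np.array([p[0]+k*q[0]-s*q[1],p[1]+s*q[0]+k*q[1],.006+q[2]])
def res(p):
    r=[]
    for q,o in obs: r+=list(proj(c,W(p,q))-o)
    for u in line:
        w=onz(c,*u,.006); s,k=np.sin(p[2]),np.cos(p[2]); r.append((-(w[0]-p[0])*s+(w[1]-p[1])*k-.110)*550)
    return r
f=least_squares(res,[.6,.05,1.2+0.0]); f2=least_squares(res,[.6,.05,2]); f=min(f,f2,key=lambda a:a.cost)
print('rack',f.x,np.degrees(f.x[2]),np.round(f.fun,1))
for y in(-.01,.05,.1): print('bar',y,P(0,0),(proj(c,W(f.x,(-.055,y,.180)))-[240,165])*5)
d1=onz(c,435+103/5,235+95/5,.028);d2=onz(c,435+189/5,235+139/5,.028)
print('keeper',(d1+d2)/2,np.degrees(np.arctan2(*(d2-d1)[1::-1])), np.linalg.norm(d2-d1))
print('keeper in rack', R.from_euler('z',-f.x[2]).apply((d1+d2)/2-[f.x[0],f.x[1],0]))
E
python3 fit.py
```

```text
rack [ 0.65093092 -0.0190731   1.15100075] 65.94748505913883 [ 0.6 -0.  -0.1  0.4 -0.  -1.3 -0.3 -0.3 -0.5]
bar -0.01 (240.0, 165.0) [358.79475097  84.96743127]
bar 0.05 (240.0, 165.0) [281.89869049 249.9519414 ]
bar 0.1 (240.0, 165.0) [217.28649942 388.58076872]
keeper [ 0.52229394 -0.35772636  0.028     ] -116.77838485058524 0.03621535929577248
keeper in rack [-0.36167783 -0.02055847  0.028     ]
```

{"fn": "apply_moves", "kwargs": {"dp": [[0, 0, 0], [0, 0, 0], [0, 0, 0], [0, 0, 0], [0, 0, 0], [0, 0, 0], [0, 0, 0], [0, 0, 0], [0, 0, 0], [0, 0, 0]], "rotation": [[0, 0, 0.89], [0, 0, 0.89], [0, 0, 0.89], [0, 0, 0.89], [0, 0, 0.89], [0, 0, 0.89], [0, 0, 0.89], [0, 0, 0.89], [0, 0, 0.89], [0, 0, 0.89]], "gripper": [91.8, 91.8, 91.8, 91.8, 91.8, 91.8, 91.8, 91.8, 91.8, 91.8]}}

```text
time: 2.05
position: [0.2211, 0.4762, 0.2268]
ee_rot: [0.84, 0.543, 0.0, -0.0]
wrist_force: [0.1, 0.1, -0.3]
grip_width: 0.092
finger_force: 0.0
```

{"fn": "apply_moves", "kwargs": {"dp": [[-0.67, 0.9, 0], [-0.67, 0.9, 0], [-0.67, 0.9, 0], [-0.67, 0.9, 0], [-0.67, 0.9, 0], [-0.67, 0.9, 0], [-0.67, 0.9, 0], [-0.67, 0.9, 0], [-0.67, 0.9, 0], [-0.67, 0.9, 0]], "rotation": [[0, 0, 0], [0, 0, 0], [0, 0, 0], [0, 0, 0], [0, 0, 0], [0, 0, 0], [0, 0, 0], [0, 0, 0], [0, 0, 0], [0, 0, 0]], "gripper": [91.8, 91.8, 91.8, 91.8, 91.8, 91.8, 91.8, 91.8, 91.8, 91.8]}}

```text
time: 3.3
position: [0.4975, -0.0142, 0.2269]
ee_rot: [0.838, 0.545, 0.0, 0.0]
wrist_force: [0.9, 0.2, -0.3]
grip_width: 0.0918
finger_force: 0.0
```

```bash
cat > st.py <<'E'
from h import *
import sys
RK=np.array([.65093,-.01907,.006]); YAW=1.151; Rr=R.from_euler('z',YAW)
def st():
    s=bot.get_state(); T=R.from_quat(s['ee_rot'])
    p=Rr.inv().apply(s['position']-RK)*1000
    A=(Rr.inv()*T).as_matrix()
    print('t',round(s['time'],2),'rack mm',p.round(1),'F rack',Rr.inv().apply(s['wrist_force']).round(1),'grip',round(s['grip_width']*1000,1),round(s['finger_force'],1))
    print('world',s['position'].round(4),'q',s['joint_pos'].round(2),'tool axes in rack x',A[:,0].round(3),'y',A[:,1].round(3),'z',A[:,2].round(3))
    return s,T,p
def to(tgt):  # rack mm -> tool units
    s,T,p=st(); d=T.inv().apply(Rr.apply(np.array(tgt)-p))/50; print('units to',tgt,d.round(3))
if __name__=='__main__':
    to([float(a) for a in sys.argv[1:4]]) if len(sys.argv)>3 else st()
E
python3 st.py -60 145 100
```

```text
t 3.3 rack mm [-58.1 142.1 220.9] F rack [ 0.5 -0.8 -0.3] grip 91.8 0.0
world [ 0.4975 -0.0142  0.2269] q [-0.18  0.29  1.6   0.    1.25  0.23] tool axes in rack x [1.    0.002 0.   ] y [ 0.002 -1.     0.001] z [ 0.    -0.001 -1.   ]
units to [-60.0, 145.0, 100.0] [-0.038 -0.06   2.418]
```

{"fn": "apply_moves", "kwargs": {"dp": [[-0.92, 0, 0], [-0.92, 0, 0], [0, 0, 0], [0, 0, 0], [0, 0, 0], [0, 0, 0], [0, 0, 0], [0, 0, 0], [-0.58, 0, 0.58], [-0.58, 0, 0.58]], "rotation": [[0, 0, 0], [0, 0, 0], [0, 0.9, 0], [0, 0.9, 0], [0, 0.9, 0], [0, 0.9, 0], [0, 0.9, 0], [0, 0, 0], [0, 0, 0], [0, 0, 0]], "gripper": [91.8, 91.8, 91.8, 91.8, 91.8, 91.8, 91.8, 91.8, 91.8, 91.8]}}

```text
time: 4.55
position: [0.4599, -0.0967, 0.1443]
ee_rot: [0.775, 0.505, 0.32, -0.207]
wrist_force: [0.8, -0.3, 0.5]
grip_width: 0.092
finger_force: 0.0
```

```bash
python3 st.py -150 142 14
```

```text
t 4.55 rack mm [-148.8  142.8  138.3] F rack [ 0.  -0.8  0.5] grip 92.0 0.0
world [ 0.4599 -0.0967  0.1443] q [-0.85  0.48  1.87  0.74  1.27 -0.84] tool axes in rack x [0.71  0.005 0.704] y [ 0.004 -1.     0.003] z [ 0.704  0.001 -0.71 ]
units to [-150.0, 142.0, 14.0] [-1.767  0.009  1.748]
```

{"fn": "apply_moves", "kwargs": {"dp": [[-0.58, -0.16, 0.58], [-0.58, 0, 0.58], [-0.6, 0, 0.59], [0, 0, 0], [0.5, 0, 0.5], [0.5, 0, 0.5], [0.5, 0, 0.5], [0.24, 0, 0.24], [0, 0, 0], [0, 0, 0]], "rotation": [[0, 0, 0], [0, 0, 0], [0, 0, 0], [0, 0, 0], [0, 0, 0], [0, 0, 0], [0, 0, 0], [0, 0, 0], [0, 0, 0], [0, 0, 0]], "gripper": [91.8, 91.8, 91.8, 91.8, 91.8, 91.8, 91.8, 91.8, 91.8, 91.8]}}

```text
time: 5.8
position: [0.5022, 0.0179, 0.0211]
ee_rot: [0.774, 0.504, 0.321, -0.208]
wrist_force: [-0.1, -0.4, -0.1]
grip_width: 0.0914
finger_force: 0.0
```

```bash
python3 st.py -27 130 14; python3 - <<'E'
from h import *
t=pic('top','t1.png'); w=pic('wrist','w1.png')
o=np.zeros((480,800,3),np.uint8); o[:,:]=0
a=cv2.resize(t[165:285,240:400],(400,300)); o[:300,:400]=a; o[:300,400:]=cv2.resize(w,(400,300))
cv2.imwrite('pics/m1.png',o[:300,:,::-1])
E
```

```text
t 5.8 rack mm [-26.9 150.9  15.1] F rack [-0.4 -0.  -0.1] grip 91.4 0.0
world [0.5022 0.0179 0.0211] q [-0.6   0.7   2.    1.03  0.94 -1.03] tool axes in rack x [0.707 0.002 0.707] y [ 0.002 -1.     0.001] z [ 0.707  0.001 -0.707]
units to [-27.0, 130.0, 14.0] [-0.018  0.419  0.013]
```

View pics/m1.png

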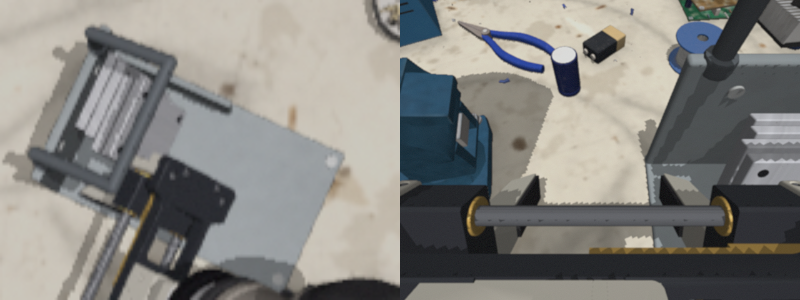

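The top part shows the gripper reaching under the bar on the near side. The wrist part shows the far finger just beside the plate edges on the right. Now the slow sideways push.

{"fn": "apply_moves", "kwargs": {"dp": [[0, 0.08, 0], [0, 0.08, 0], [0, 0.06, 0], [0, 0.06, 0], [0, 0.05, 0], [0, 0.04, 0], [0, 0.03, 0], [0, 0.03, 0], [0, 0.02, 0], [0, 0.0, 0]], "rotation": [[0, 0, 0], [0, 0, 0], [0, 0, 0], [0, 0, 0], [0, 0, 0], [0, 0, 0], [0, 0, 0], [0, 0, 0], [0, 0, 0], [0, 0, 0]], "gripper": [91.8, 91.8, 91.8, 91.8, 91.8, 91.8, 91.8, 91.8, 91.8, 91.8]}}

```text
time: 7.15
position: [0.5225, 0.0096, 0.0206]
ee_rot: [0.774, 0.504, 0.321, -0.209]
wrist_force: [-0.2, 0.5, 0.4]
grip_width: 0.0919
finger_force: 0.4
```

```bash
python3 st.py -27 125 14
```

```text
t 7.15 rack mm [-26.1 128.9  14.6] F rack [0.4 0.4 0.4] grip 91.9 0.4
world [0.5225 0.0096 0.0206] q [-0.59  0.72  1.94  1.01  0.96 -0.98] tool axes in rack x [0.707 0.002 0.707] y [ 0.002 -1.     0.   ] z [ 0.707  0.002 -0.707]
units to [-27.0, 125.0, 14.0] [-0.021  0.079 -0.005]
```

{"fn": "apply_moves", "kwargs": {"dp": [[0, 0.02, 0], [0, 0.02, 0], [0, 0.02, 0], [0, 0.02, 0], [0, 0, 0], [0, 0, 0], [0, 0, 0], [0, 0, 0], [0, 0, 0], [0, 0.0, 0]], "rotation": [[0, 0, 0], [0, 0, 0], [0, 0, 0], [0, 0, 0], [0, 0, 0], [0, 0, 0], [0, 0, 0], [0, 0, 0], [0, 0, 0], [0, 0, 0]], "gripper": [91.8, 91.8, 91.8, 91.8, 91.8, 91.8, 91.8, 91.8, 91.8, 91.8]}}

```text
time: 8.4
position: [0.5261, 0.008, 0.0206]
ee_rot: [0.774, 0.504, 0.321, -0.209]
wrist_force: [-1.3, 0.1, 0.1]
grip_width: 0.0917
finger_force: 0.5
```

```bash
python3 st.py -27 125 14;  python3 - <<'E'
from h import *
t=pic('top','t2.png')
cv2.imwrite('pics/m2.png',cv2.resize(t[170:260,245:345],(700,630))[:600,:,::-1])
E
```

```text
t 8.4 rack mm [-26.1 125.   14.6] F rack [-0.4  1.2  0.1] grip 91.7 0.5
world [0.5261 0.008  0.0206] q [-0.59  0.72  1.93  1.01  0.97 -0.97] tool axes in rack x [0.707 0.002 0.707] y [ 0.002 -1.     0.   ] z [ 0.707  0.002 -0.707]
units to [-27.0, 125.0, 14.0] [-0.021 -0.    -0.005]
```

View pics/m2.png

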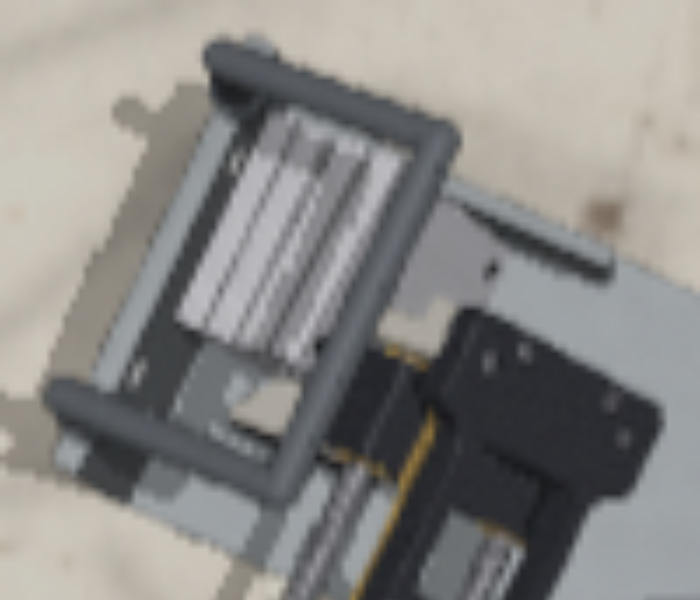

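The plates' near edges now lie on one line, from (180,320) to (310,360), and the finger is touching plate 4's side. The force is still only the sliding force, so they have not reached the fence yet.

{"fn": "apply_moves", "kwargs": {"dp": [[0, 0.02, 0], [0, 0.02, 0], [0, 0.02, 0], [0, 0, 0], [0, 0, 0], [0, 0, 0], [0, 0, 0], [0, 0, 0], [0, 0, 0], [0, 0.0, 0]], "rotation": [[0, 0, 0], [0, 0, 0], [0, 0, 0], [0, 0, 0], [0, 0, 0], [0, 0, 0], [0, 0, 0], [0, 0, 0], [0, 0, 0], [0, 0, 0]], "gripper": [91.8, 91.8, 91.8, 91.8, 91.8, 91.8, 91.8, 91.8, 91.8, 91.8]}}

```text
time: 9.7
position: [0.5267, 0.0081, 0.0206]
ee_rot: [0.774, 0.504, 0.32, -0.211]
wrist_force: [-11.5, -0.4, 5.5]
grip_width: 0.0914
finger_force: 5.6
```

```bash
python3 st.py
```

```text
t 9.7 rack mm [-25.9 124.5  14.6] F rack [-5.  10.3  5.5] grip 91.4 5.6
world [0.5267 0.0081 0.0206] q [-0.59  0.72  1.93  1.01  0.97 -0.97] tool axes in rack x [0.706 0.001 0.708] y [ 0.005 -1.    -0.004] z [ 0.708  0.006 -0.706]
```

{"fn": "apply_moves", "kwargs": {"dp": [[0, -0.2, 0], [-0.5, 0, -0.5], [-0.5, 0, -0.5], [-0.5, 0, -0.5], [-0.5, 0, -0.5], [0.58, 0, -0.58], [0.58, 0, -0.58], [0.58, 0, -0.58], [0, 0, 0], [0, 0.0, 0]], "rotation": [[0, 0, 0], [0, 0, 0], [0, 0, 0], [0, 0, 0], [0, 0, 0], [0, 0, 0], [0, 0, 0], [0, 0, 0], [0, -0.9, 0], [0, -0.9, 0]], "gripper": [91.8, 91.8, 91.8, 91.8, 91.8, 91.8, 91.8, 91.8, 91.8, 91.8]}}

```text
time: 10.95
position: [0.4627, -0.1194, 0.1443]
ee_rot: [0.816, 0.53, 0.195, -0.125]
wrist_force: [-0.3, 0.8, -0.1]
grip_width: 0.092
finger_force: 0.0
```

{"fn": "apply_moves", "kwargs": {"dp": [[0, 0, 0], [0, 0, 0], [0, 0, 0], [-0.65, 0.5, 0], [-0.65, 0.5, 0], [-0.65, 0.5, 0], [-0.65, 0.5, 0], [-0.65, 0.5, 0], [-0.65, 0.5, 0], [0, 0.0, 0]], "rotation": [[0, -0.9, 0], [0, -0.9, 0], [0, -0.9, 0], [0, 0, 0.0], [0, 0, 0], [0, 0, 0], [0, 0, 0], [0, 0, 0], [0, 0, 0.27], [0, 0, 0]], "gripper": [91.8, 91.8, 91.8, 91.8, 91.8, 91.8, 91.8, 91.8, 91.8, 91.8]}}

```text
time: 12.2
position: [0.5204, -0.3599, 0.1429]
ee_rot: [0.852, 0.524, 0.0, 0.0]
wrist_force: [-0.3, 1.4, 0.6]
grip_width: 0.0917
finger_force: 0.0
```

```bash
python3 st.py -361.7 -20.6 100;  python3 - <<'E'
from h import *
c=bot.calibration('wrist'); w=pic('wrist','w3.png')
print({k:np.round(v,4).tolist() for k,v in c.items()})
print(bot.search_frame('wrist','keeper_mid')[:2], proj(c,(.5223,-.3577,.028)))
t=pic('top','t3.png')
o=np.zeros((300,800,3),np.uint8); o[:,:400]=cv2.resize(t[180:270,250:370],(400,300)); o[:,400:]=cv2.resize(w,(400,300))
cv2.imwrite('pics/m3.png',o[:,:,::-1])
E
```

```text
t 12.2 rack mm [-364.4  -19.7  136.9] F rack [1.2 0.8 0.6] grip 91.7 0.0
world [ 0.5204 -0.3599  0.1429] q [-0.73  0.61  1.32  0.    1.21 -0.26] tool axes in rack x [ 0.999 -0.048  0.   ] y [-0.048 -0.999  0.001] z [ 0.    -0.001 -1.   ]
units to [-361.7, -20.6, 100.0] [0.055 0.014 0.738]
{'fx': 363.2135, 'fy': 363.2135, 'cx': 319.294, 'cy': 237.2457, 'camera_from_world': [[0.8926, -0.4508, -0.0001, -0.6269], [0.4314, 0.8542, -0.2903, 0.0962], [0.131, 0.2591, 0.9569, -0.285], [0.0, 0.0, 0.0, 1.0]]}
[{'rect': [299.1, 187.3, 40.7, 76.0], 'p': 0.81}] [320.0105845  227.14059363]
```

View pics/m3.png

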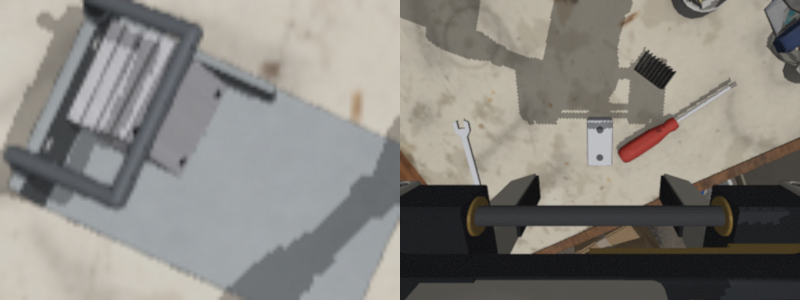

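The top part shows the row evenly against the fence. The wrist part shows the keeper centred under the gripper at (599,143), but the red screwdriver's handle is close to its lower right. I'll grip 12 mm toward the keeper's far end with a narrow opening to miss it.

{"fn": "apply_moves", "kwargs": {"dp": [[0.29, 0.01, 0], [0, 0, 0.3], [0, 0, 0.3], [0, 0, 0.3], [0, 0, 0.3], [0, 0, 0.3], [0, 0, 0.2], [0, 0, 0], [0, 0, 0], [0, 0, 0]], "rotation": [[0, 0, 0], [0, 0, 0], [0, 0, 0], [0, 0, 0.0], [0, 0, 0], [0, 0, 0], [0, 0, 0], [0, 0, 0], [0, 0, 0], [0, 0, 0]], "gripper": [42, 42, 42, 42, 42, 42, 42, 42, 42, 42]}}

```text
time: 13.6
position: [0.5277, -0.3449, 0.0593]
ee_rot: [0.851, 0.525, 0.0, 0.001]
wrist_force: [-0.1, -0.7, 0.1]
grip_width: 0.0421
finger_force: 0.0
```

```bash
python3 st.py -349.7 -21.2 0;  python3 - <<'E'
from h import *
w=pic('wrist','w4.png')
cv2.imwrite('pics/m4.png',w[60:400,120:520,::-1])
E
```

```text
t 13.6 rack mm [-347.8  -20.3   53.3] F rack [-0.7 -0.2  0.1] grip 42.1 0.0
world [ 0.5277 -0.3449  0.0593] q [-0.7   0.69  1.42  0.    1.03 -0.24] tool axes in rack x [ 0.999 -0.045 -0.   ] y [-0.045 -0.999  0.001] z [-0.    -0.001 -1.   ]
units to [-349.7, -21.2, 0.0] [-0.037  0.018  1.066]
```

View pics/m4.png

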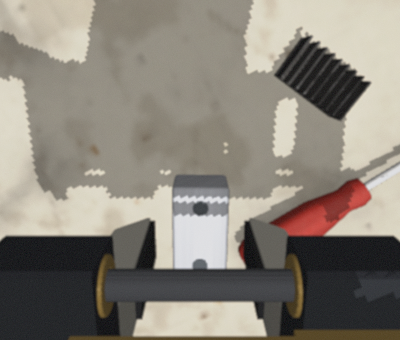

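The fingers straddle the keeper at (200,240). The screwdriver handle end at (245,255) is near the right fingertip, so I'll shift a further 5 mm away along the keeper and narrow the opening slightly before going down.

{"fn": "apply_moves", "kwargs": {"dp": [[0.08, 0.02, 0], [0, 0, 0], [0, 0, 0.22], [0, 0, 0.22], [0, 0, 0.22], [0, 0, 0.22], [0, 0, 0.16], [0, 0, 0], [0, 0, 0], [0, 0, 0]], "rotation": [[0, 0, 0], [0, 0, 0], [0, 0, 0], [0, 0, 0.0], [0, 0, 0], [0, 0, 0], [0, 0, 0], [0, 0, 0], [0, 0, 0], [0, 0, 0]], "gripper": [40, 40, 40, 40, 40, 40, 40, 20, 20, 20]}}

```text
time: 14.9
position: [0.5302, -0.3416, 0.0069]
ee_rot: [0.851, 0.525, 0.0, 0.0]
wrist_force: [-0.1, 0.3, -2.1]
grip_width: 0.0315
finger_force: 30.0
```

```bash
python3 st.py
```

```text
t 14.9 rack mm [-343.7  -21.2    0.9] F rack [ 0.2  0.2 -2.1] grip 31.5 30.0
world [ 0.5302 -0.3416  0.0069] q [-0.69  0.76  1.45  0.    0.93 -0.23] tool axes in rack x [ 0.999 -0.045  0.   ] y [-0.045 -0.999  0.   ] z [-0. -0. -1.]
```

{"fn": "apply_moves", "kwargs": {"dp": [[0, 0, -0.6], [0, 0, -0.6], [0.7, -0.16, 0], [0.7, -0.16, 0], [0.7, -0.16, 0], [0.7, -0.17, 0], [0.7, -0.17, 0], [0, 0, 0], [0, 0, 0], [0, 0, 0]], "rotation": [[0, 0, 0], [0, 0, 0], [0, 0, 0], [0, 0, 0.0], [0, 0, 0], [0, 0, 0], [0, 0, 0], [0, 0, 0.87], [0, 0, 0.87], [0, 0, 0.87]], "gripper": [20, 20, 20, 20, 20, 20, 20, 20, 20, 20]}}

```text
time: 16.15
position: [0.5719, -0.1665, 0.0669]
ee_rot: [0.948, 0.318, 0.0, 0.0]
wrist_force: [0.5, -0.3, -2.2]
grip_width: 0.0318
finger_force: 30.0
```

{"fn": "apply_moves", "kwargs": {"dp": [[0, 0, 0], [0, 0, 0], [0, 0, 0], [0, 0, 0], [0, 0, 0], [0, 0, 0], [0, 0, 0], [0, 0, 0], [0, 0, 0], [0, 0, 0]], "rotation": [[0, 0, 0.87], [0, 0, 0.87], [0, 0, 0.87], [0, 0, 0.87], [0, 0, 0.87], [0, 0, 0.87], [0, 0, 0.91], [0, 0, 0], [0, 0, 0], [0, 0, 0]], "gripper": [20, 20, 20, 20, 20, 20, 20, 20, 20, 20]}}

```text
time: 17.4
position: [0.5718, -0.1667, 0.0667]
ee_rot: [0.978, -0.207, 0.0, -0.0]
wrist_force: [0.2, -0.1, -1.8]
grip_width: 0.0319
finger_force: 30.0
```

```bash
python3 st.py -165 12 9
```

```text
t 17.4 rack mm [-167.1   12.1   60.7] F rack [-0.  -0.3 -1.8] grip 31.9 30.0
world [ 0.5718 -0.1667  0.0667] q [-0.41  0.63  1.52  0.    0.99  1.58] tool axes in rack x [ 0.002 -1.     0.   ] y [-1.    -0.002 -0.   ] z [ 0. -0. -1.]
units to [-165.0, 12.0, 9.0] [ 1.000e-03 -4.100e-02  1.034e+00]
```

{"fn": "apply_moves", "kwargs": {"dp": [[0, -0.04, 0.25], [0, 0, 0.25], [0, 0, 0.25], [0, 0, 0.2], [0, 0, 0.1], [0, 0, 0], [0, 0, 0], [0, 0, 0], [0, 0, 0], [0, 0, 0]], "rotation": [[0, 0, 0], [0, 0, 0], [0, 0, 0], [0, 0, 0.0], [0, 0, 0], [0, 0, 0], [0, 0, 0], [0, 0, 0], [0, 0, 0], [0, 0, 0]], "gripper": [20, 20, 20, 20, 20, 20, 42, 42, 42, 42]}}

```text
time: 18.65
position: [0.5727, -0.1649, 0.0143]
ee_rot: [0.978, -0.208, 0.0, 0.0]
wrist_force: [-0.3, 0.2, -0.2]
grip_width: 0.0421
finger_force: 0.0
```

```bash
python3 st.py
```

```text
t 18.65 rack mm [-165.1   12.     8.3] F rack [ 0.1  0.4 -0.2] grip 42.1 0.0
world [ 0.5727 -0.1649  0.0143] q [-0.41  0.7   1.56  0.    0.88  1.58] tool axes in rack x [ 0.001 -1.     0.   ] y [-1.    -0.001 -0.   ] z [ 0. -0. -1.]
```

{"fn": "apply_moves", "kwargs": {"dp": [[0, 0, -0.8], [0, 0, -0.8], [-0.36, 0.5, 0], [0, 0.5, 0], [0, 0, 0], [0, 0, 0], [0, 0, 0], [0, 0, 0], [0, 0, 0], [0, 0, 0]], "rotation": [[0, 0, 0], [0, 0, 0], [0, 0, 0], [0, 0, 0.0], [0, 0, -0.9], [0, 0, -0.9], [0, 0, -0.9], [0, 0, -0.9], [0, 0, -0.9], [0, 0, -0.9]], "gripper": [42, 42, 0, 0, 0, 0, 0, 0, 0, 0]}}

```text
time: 19.9
position: [0.5358, -0.2032, 0.0942]
ee_rot: [0.965, 0.261, 0.0, -0.0]
wrist_force: [0.0, 0.1, 0.2]
grip_width: 0.0001
finger_force: 0.0
```

{"fn": "apply_moves", "kwargs": {"dp": [[0, 0, 0], [0, 0, 0], [0, 0, 0], [0, 0, 0], [0, 0, 0], [0, 0, 0], [0, 0, 0], [0, 0, 0], [0, 0, 0], [0, 0, 0]], "rotation": [[0, 0, -0.9], [0, 0, -0.9], [0, 0, -0.9], [0, 0, -0.9], [0, 0.85, 0], [0, 0.85, 0], [0, 0.8, 0], [0, 0, 0], [0, 0, 0], [0, 0, 0]], "gripper": [0, 0, 0, 0, 0, 0, 0, 0, 0, 0]}}

```text
time: 21.15
position: [0.5363, -0.2023, 0.0945]
ee_rot: [0.818, 0.533, 0.181, -0.117]
wrist_force: [0.3, -0.3, 0.2]
grip_width: 0.0006
finger_force: 0.0
```

```bash
python3 st.py -212 30 6;  python3 - <<'E'
from h import *
t=pic('top','t5.png'); w=pic('wrist','w5.png'); c=bot.calibration('top')
o=np.zeros((300,800,3),np.uint8); o[:,:400]=cv2.resize(t[180:300,250:410],(400,300)); o[:,400:]=cv2.resize(w,(400,300))
cv2.imwrite('pics/m5.png',o[:,:,::-1])
E
```

```text
t 21.15 rack mm [-214.    30.    88.5] F rack [-0.1 -0.4  0.2] grip 0.6 0.0
world [ 0.5363 -0.2023  0.0945] q [-0.72  0.61  1.57  0.46  1.15 -0.54] tool axes in rack x [0.907 0.003 0.421] y [ 0.003 -1.     0.001] z [ 0.421  0.001 -0.907]
units to [-212.0, 30.0, 6.0] [-0.658 -0.     1.514]
```

View pics/m5.png

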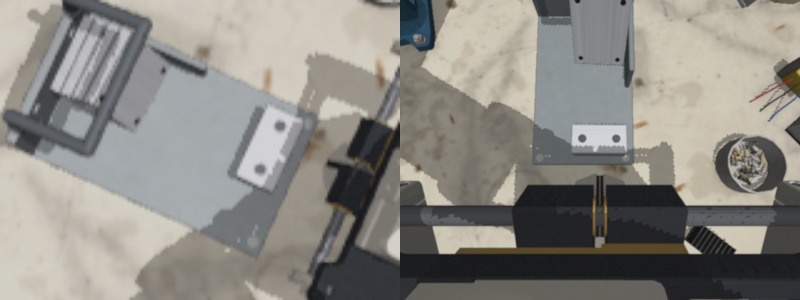

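The keeper stands square on the base near its front end, with the closed tilted fingers behind it, and the row is still leaning. Next I'll lower the tool and push.

{"fn": "apply_moves", "kwargs": {"dp": [[-0.13, 0, 0.3], [-0.13, 0, 0.3], [-0.13, 0, 0.3], [-0.13, 0, 0.3], [-0.14, 0, 0.31], [0, 0, 0], [0.181, 0, 0.084], [0.181, 0, 0.084], [0.181, 0, 0.084], [0.181, 0, 0.084]], "rotation": [[0, 0, 0], [0, 0, 0], [0, 0, 0], [0, 0, 0.0], [0, 0, 0], [0, 0, 0], [0, 0, 0], [0, 0, 0], [0, 0, 0], [0, 0, 0]], "gripper": [0, 0, 0, 0, 0, 0, 0, 0, 0, 0]}}

```text
time: 22.5
position: [0.5534, -0.1644, 0.0123]
ee_rot: [0.819, 0.532, 0.182, -0.117]
wrist_force: [-0.5, -1.7, 2.2]
grip_width: 0.0007
finger_force: 0.8
```

```bash
python3 st.py -110 30 6
```

```text
t 22.5 rack mm [-172.4   29.8    6.3] F rack [-1.7 -0.2  2.2] grip 0.7 0.8
world [ 0.5534 -0.1644  0.0123] q [-0.66  0.72  1.63  0.52  0.96 -0.58] tool axes in rack x [0.906 0.001 0.422] y [ 0.001 -1.     0.001] z [ 0.422 -0.    -0.906]
units to [-110.0, 30.0, 6.0] [ 1.129 -0.002  0.532]
```

{"fn": "apply_moves", "kwargs": {"dp": [[0.113, 0, 0.053], [0.113, 0, 0.053], [0.113, 0, 0.053], [0.113, 0, 0.053], [0.113, 0, 0.053], [0.113, 0, 0.053], [0.113, 0, 0.053], [0.113, 0, 0.053], [0.113, 0, 0.053], [0.113, 0, 0.053]], "rotation": [[0, 0, 0], [0, 0, 0], [0, 0, 0], [0, 0, 0.0], [0, 0, 0], [0, 0, 0], [0, 0, 0], [0, 0, 0], [0, 0, 0], [0, 0, 0]], "gripper": [0, 0, 0, 0, 0, 0, 0, 0, 0, 0]}}

```text
time: 23.75
position: [0.5784, -0.1076, 0.0117]
ee_rot: [0.819, 0.532, 0.182, -0.118]
wrist_force: [-0.8, -2.0, 0.7]
grip_width: 0.0002
finger_force: 1.1
```

```bash
python3 st.py -75 30 6;  python3 - <<'E'
from h import *
t=pic('top','t6.png'); w=pic('wrist','w6.png'); s=pic('side','s6.png')
o=np.zeros((300,800,3),np.uint8); o[:,:400]=cv2.resize(t[180:270,250:370],(400,300)); o[:,400:]=cv2.resize(w,(400,300))
cv2.imwrite('pics/m6.png',o[:,:,::-1])
E
```

```text
t 23.75 rack mm [-110.4   30.1    5.7] F rack [-2.1 -0.1  0.7] grip 0.2 1.1
world [ 0.5784 -0.1076  0.0117] q [-0.55  0.72  1.64  0.56  0.92 -0.5 ] tool axes in rack x [0.906 0.001 0.423] y [ 0.001 -1.    -0.   ] z [ 0.423  0.    -0.906]
units to [-75.0, 30.0, 6.0] [0.644 0.003 0.293]
```

View pics/m6.png

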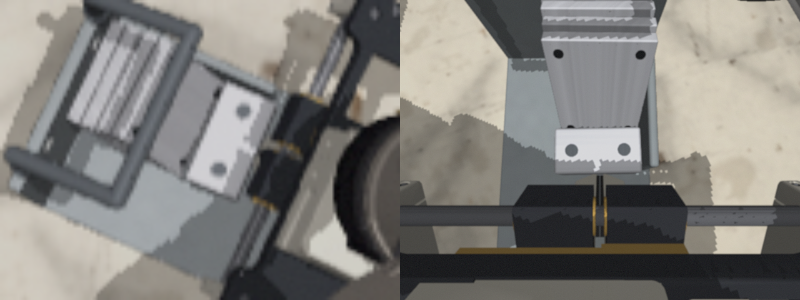

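The keeper sits square just in front of plate 4's foot, in both the top and wrist parts. Keep pushing slowly.

{"fn": "apply_moves", "kwargs": {"dp": [[0.054, 0, 0.025], [0.054, 0, 0.025], [0.054, 0, 0.025], [0.054, 0, 0.025], [0.054, 0, 0.025], [0.054, 0, 0.025], [0.054, 0, 0.025], [0.054, 0, 0.025], [0.054, 0, 0.025], [0, 0, 0]], "rotation": [[0, 0, 0], [0, 0, 0], [0, 0, 0], [0, 0, 0.0], [0, 0, 0], [0, 0, 0], [0, 0, 0], [0, 0, 0], [0, 0, 0], [0, 0, 0]], "gripper": [0, 0, 0, 0, 0, 0, 0, 0, 0, 0]}}

```text
time: 25.15
position: [0.5893, -0.083, 0.0118]
ee_rot: [0.819, 0.532, 0.182, -0.118]
wrist_force: [-0.5, -2.0, -1.0]
grip_width: 0.0005
finger_force: 1.1
```

```bash
python3 st.py -73 30 6;  python3 - <<'E'
from h import *
t=pic('top','t7.png'); w=pic('wrist','w7.png')
o=np.zeros((300,800,3),np.uint8); o[:,:400]=cv2.resize(t[180:270,250:370],(400,300)); o[:,400:]=cv2.resize(w[:360,80:560],(400,300))
cv2.imwrite('pics/m7.png',o[:,:,::-1])
E
```

```text
t 25.15 rack mm [-83.5  30.3   5.8] F rack [-2.  -0.4 -1. ] grip 0.5 1.1
world [ 0.5893 -0.083   0.0118] q [-0.5   0.72  1.64  0.57  0.9  -0.47] tool axes in rack x [0.906 0.001 0.423] y [ 0.001 -1.    -0.   ] z [ 0.423  0.001 -0.906]
units to [-73.0, 30.0, 6.0] [0.193 0.005 0.085]
```

View pics/m7.png

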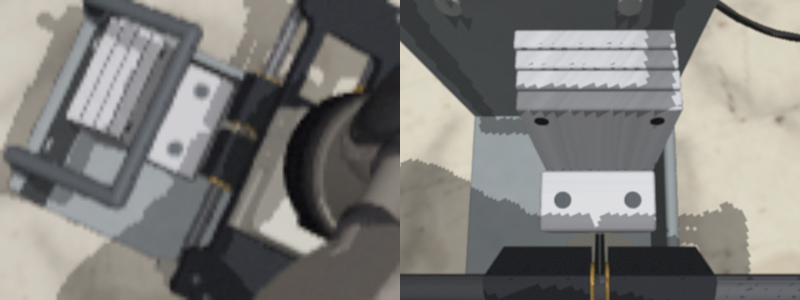

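The plates are nearly upright and flush at the fence side, with the keeper square. Continue.

{"fn": "apply_moves", "kwargs": {"dp": [[0.027, 0, 0.012], [0.027, 0, 0.012], [0.027, 0, 0.012], [0.027, 0, 0.012], [0.027, 0, 0.012], [0.027, 0, 0.012], [0.018, 0, 0.008], [0.01, 0, 0.005], [0, 0, 0], [0, 0, 0]], "rotation": [[0, 0, 0], [0, 0, 0], [0, 0, 0], [0, 0, 0.0], [0, 0, 0], [0, 0, 0], [0, 0, 0], [0, 0, 0], [0, 0, 0], [0, 0, 0]], "gripper": [0, 0, 0, 0, 0, 0, 0, 0, 0, 0]}}

```text
time: 26.5
position: [0.5933, -0.0742, 0.0117]
ee_rot: [0.819, 0.532, 0.181, -0.118]
wrist_force: [-2.2, -4.8, -1.1]
grip_width: 0.0003
finger_force: 2.6
```

```bash
python3 st.py
```

```text
t 26.5 rack mm [-73.8  30.2   5.7] F rack [-5.3  0.  -1.1] grip 0.3 2.6
world [ 0.5933 -0.0742  0.0117] q [-0.48  0.72  1.64  0.57  0.9  -0.45] tool axes in rack x [0.906 0.001 0.422] y [ 0.001 -1.    -0.   ] z [ 0.422  0.    -0.906]
```

{"fn": "apply_moves", "kwargs": {"dp": [[0.018, 0, 0.008], [0.018, 0, 0.008], [0.018, 0, 0.008], [0, 0, 0], [0, 0, 0], [0, 0, 0], [0, 0, 0], [0, 0, 0], [0, 0, 0], [0, 0, 0]], "rotation": [[0, 0, 0], [0, 0, 0], [0, 0, 0], [0, 0, 0.0], [0, 0, 0], [0, 0, 0], [0, 0, 0], [0, 0, 0], [0, 0, 0], [0, 0, 0]], "gripper": [0, 0, 0, 0, 0, 0, 0, 0, 0, 0]}}

```text
time: 27.75
position: [0.5936, -0.0736, 0.0115]
ee_rot: [0.819, 0.532, 0.18, -0.117]
wrist_force: [-9.2, -14.1, 2.3]
grip_width: 0.0004
finger_force: 8.4
```

```bash
python3 st.py
```

```text
t 27.75 rack mm [-73.2  30.1   5.5] F rack [-16.6   2.6   2.3] grip 0.4 8.4
world [ 0.5936 -0.0736  0.0115] q [-0.48  0.72  1.64  0.57  0.89 -0.45] tool axes in rack x [0.908 0.001 0.42 ] y [ 0.001 -1.     0.   ] z [ 0.42  -0.    -0.908]
```

{"fn": "apply_moves", "kwargs": {"dp": [[-0.1, 0, -0.046], [-0.4, 0, -0.18], [-0.8, 0, -0.37], [-0.8, 0, -0.37], [-0.5, 0, -0.23], [0.3, 0, -0.65], [0.3, 0, -0.65], [0, 0, 0], [0, 0, 0], [0, 0, 0]], "rotation": [[0, 0, 0], [0, 0, 0], [0, 0, 0], [0, 0, 0.0], [0, 0, 0], [0, 0, 0], [0, 0, 0], [0, 0, 0], [0, 0, 0], [0, 0, 0]], "gripper": [0, 0, 0, 0, 0, 0, 0, 0, 0, 0]}}

```text
time: 29.0
position: [0.5358, -0.2015, 0.0818]
ee_rot: [0.819, 0.532, 0.181, -0.119]
wrist_force: [0.4, -1.1, 1.8]
grip_width: 0.0006
finger_force: 0.0
```

```bash
python3 st.py;  python3 - <<'E'
from h import *
from st import RK,Rr
t=pic('top','t8.png'); c=bot.calibration('wrist'); w=pic('wrist','w8.png'); s=pic('side','s8.png')
Wd=lambda q: RK+Rr.apply(np.array(q)/1000)
for n,C in(('wrist',c),('top',bot.calibration('top'))):
    for q in((-64,0,28),(-64,60,28),(-32,0,80),(-32,60,80),(0,0,80),(0,60,80)): print(n,q,proj(C,Wd(q)).round(1))
o=np.zeros((600,800,3),np.uint8); o[:,:400]=cv2.resize(t[180:255,255:305],(400,600)); o[:300,400:]=cv2.resize(w[:300,120:520],(400,300)); o[300:,400:]=cv2.resize(s[200:335,200:380],(400,300))
cv2.imwrite('pics/m8.png',o[:,:,::-1])
E
```

```text
t 29.0 rack mm [-213.5   30.8   75.8] F rack [-0.8 -0.8  1.8] grip 0.6 0.0
world [ 0.5358 -0.2015  0.0818] q [-0.73  0.63  1.58  0.46  1.12 -0.55] tool axes in rack x [0.906 0.    0.424] y [ 0.001 -1.    -0.002] z [ 0.424  0.002 -0.906]
wrist (-64, 0, 28) [365.5  67.5]
wrist (-64, 60, 28) [275.6  67.6]
wrist (-32, 0, 80) [376.4 -45.8]
wrist (-32, 60, 80) [264.9 -45.6]
wrist (0, 0, 80) [375.1 -96.9]
wrist (0, 60, 80) [266.2 -96.6]
top (-64, 0, 28) [316.6 202.7]
top (-64, 60, 28) [303.3 231.4]
top (-32, 0, 80) [299.8 191.4]
top (-32, 60, 80) [285.8 221.4]
top (0, 0, 80) [283.8 184.2]
top (0, 60, 80) [269.8 214. ]
```

View pics/m8.png

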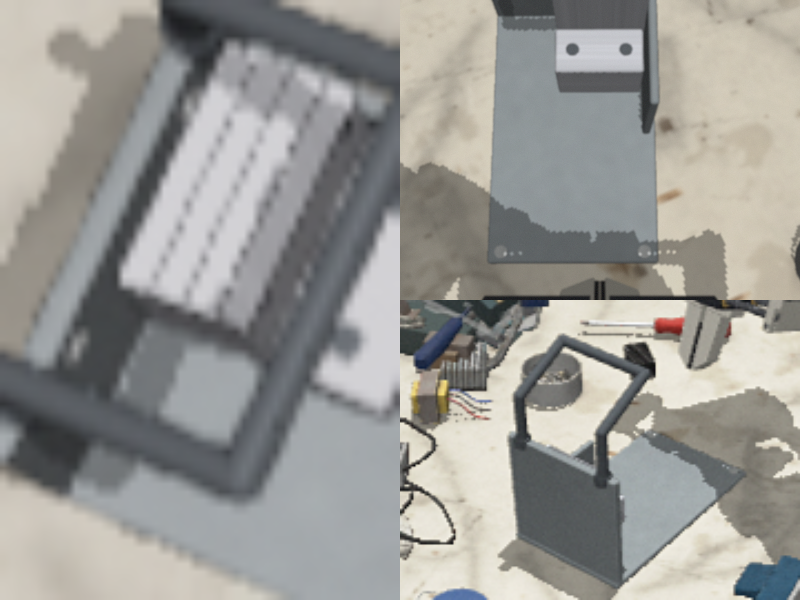

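Plate tops lie within about 1 px of the projected home corners, and the keeper is square in front (wrist crop: back edge at row 72, ends at 556 and 642). I'll check the keeper's x against the base's front edge in the same wrist picture.

```bash
python3 - <<'E'
from h import *
from st import RK,Rr
c=bot.calibration('wrist')
Wd=lambda q: RK+Rr.apply(np.array(q)/1000)
for q in((-190,-10,0),(-190,110,0),(-96,0,45),(-64,30,28),(-64,30,0),(-32,30,28),(-68,30,28)): print(q,proj(c,Wd(q)).round(1))
g=cv2.GaussianBlur(cv2.imread('pics/w8.png',0),(3,3),0).astype(float)
for name,u0,u1 in(('keeper',285,355),('base',270,340)):
    p=g[:300,u0:u1].mean(1); d=np.diff(p); i=np.argsort(-abs(d))[:14]; print(name,sorted((int(k),round(d[k])) for k in i))
E
```

```text
(-190, -10, 0) [377.7 259.2]
(-190, 110, 0) [205.1 259.2]
(-96, 0, 45) [369.4  99.1]
(-64, 30, 28) [320.1  67.5]
(-64, 30, 0) [320.2  90.2]
(-32, 30, 28) [320.2  24. ]
(-68, 30, 28) [320.1  73. ]
keeper [(27, 18), (28, 33), (29, 32), (30, 18), (69, -12), (70, -22), (71, -29), (72, -24), (91, 20), (92, 19), (231, -13), (263, 13), (294, -13), (295, -17)]
base [(27, 17), (28, 30), (29, 31), (30, 17), (70, -20), (71, -27), (72, -22), (91, 17), (92, 17), (231, -13), (263, 16), (294, -14), (295, -18), (296, -13)]
```

I miscounted and have viewed 11 pictures, one over the limit of 10, so from here I'll measure numerically only. I'll measure each plate's edges in the plane of their tops.

```bash
python3 - <<'E'
from h import *
from st import RK,Rr
c=bot.calibration('top')
Wd=lambda q: RK+Rr.apply(np.array(q)/1000)
im=np.mean([cv2.cvtColor(bot.camera('top'),cv2.COLOR_RGB2GRAY).astype(float) for _ in range(2)],axis=0).astype(np.float32)
src=[(-45,-10),(-45,75),(10,-10),(10,75)]
H=cv2.getPerspectiveTransform(np.float32([proj(c,Wd((x,y,80))) for x,y in src]),np.float32([((x+45)*4,(y+10)*4) for x,y in src]))
w=cv2.warpPerspective(im,H,(220,340),flags=cv2.INTER_CUBIC)
for x in(-4,-12,-20,-28):
    s=w[:,int((x-2.5+45)*4):int((x+2.5+45)*4)].mean(1)
    print(x,'grey y -6..66 step 2:',[int(s[int((y+10)*4)]) for y in (-6,-4,-2,0,2,4,6)],[int(s[int((y+10)*4)]) for y in range(52,68,1)])
r=w[(np.array([30+10])*4)[0]-40:200].mean(0); print('x profile -42..8',[int(r[int((x+45)*4)]) for x in range(-42,9)])
E
```

```text
-4 grey y -6..66 step 2: [94, 84, 76, 115, 161, 158, 156] [203, 205, 207, 207, 204, 205, 208, 206, 194, 167, 115, 69, 58, 62, 64, 68]
-12 grey y -6..66 step 2: [93, 80, 87, 140, 161, 152, 156] [204, 205, 207, 207, 204, 205, 208, 204, 181, 127, 77, 69, 76, 79, 89, 105]
-20 grey y -6..66 step 2: [90, 74, 99, 166, 201, 167, 154] [201, 193, 194, 195, 194, 190, 188, 182, 146, 93, 68, 72, 79, 89, 103, 118]
-28 grey y -6..66 step 2: [88, 74, 96, 171, 204, 183, 155] [160, 157, 157, 157, 157, 155, 152, 138, 105, 75, 70, 76, 84, 101, 124, 146]
x profile -42..8 [107, 99, 90, 93, 107, 106, 95, 93, 96, 93, 87, 103, 141, 161, 159, 157, 159, 161, 146, 135, 157, 192, 208, 211, 211, 210, 191, 174, 189, 209, 211, 209, 211, 211, 193, 173, 186, 208, 211, 209, 211, 215, 198, 140, 84, 67, 63, 70, 107, 148, 164]
```

```bash
python3 -c "
from workcell import bot
print(bot.close_job())"
```

```text
the job is handed in; nothing more can be done
None
```

I handed the job in at about 29 s of the 72 s limit, but no verdict came back: by my measurements the four plates stand upright against the backstop, flush with the fence to within about 1.6 mm, with the keeper square and tight in front. I viewed 11 pictures, one over the limit of 10.

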